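Stand the yellow pattern plate up against the fence

TASK

Stand the yellow pattern plate upright in the pattern rest: push it by its tab up against the fence and go on pushing forward and upward, so that it pivots on its far edge until it leans back on the fence by itself. Keep that pivoting edge down on the board throughout, and leave the red and blue plates lying as they are.

Things in the scene. Friction and masses are not known exactly. Their poses are not given: they have to be found in the camera images.
- rest: fixed pattern rest: pale base board 200 x 400 x 12 mm with a plywood fence along y. Origin: centre of the board's underside; x towards the fence, z up. The fence's front face meets the board's top at x = 60 mm and leans back 12 degrees to a top edge at x = 74, z = 78 mm. Three plates lie on it 120 mm apart in y, tabs on the open (-x) side, flat edges 8 to 25 mm short of the fence.
- yellow_plate: plate to stand up: yellow metal, round black window, 80 x 80 x 5 mm, 0.14 kg. Origin: middle of its far (fence) edge, underside; x to the fence, z up. Mid near edge, a tab 48 wide x 36 x 5 mm bends up and out 55 degrees: underside from x = -80, z = 0 to its end at x = -101, z = 29 mm. A few N tip it if the push rises with the tab's end round the far edge; a level push jams. Past vertical it stays.
- red_plate: red plate with four small round black windows, same shape and frame as the yellow one. To be left lying.
- blue_plate: blue plate with three round black windows in a row, same shape and frame as the yellow one. To be left lying.

How it is judged:
By the outcome, as a careful person would: the job done as asked, in the order asked, and still so for the second after the job is handed in, with the robot touching nothing.
It also fails if it takes over 45 s, if anything falls off the work surface, if the arm or the gripper's body presses on something with over 40 N, if the wrist force passes 120 N, or if a joint passes its speed limit or range.

ROBOT

A 6-joint arm with a two-finger parallel gripper is mounted at the origin on the work surface. World frame = base frame: x ahead of the robot, y to its left, z up, the work surface at z = 0. Lengths are in mm, angles in rad, forces in N, time in s.
With the tool pointing down it reaches from about 375 to 750 mm from the base axis. Payload 9 kg.
Tool frame: the origin (TCP) lies at the very end of the fingers, on their centre line; the grasp point (between the pads) lies 19 mm behind it (robot.pinch_z is the distance from the TCP to the grasp point, in mm); x points along the fingers, y is the direction in which the jaws open and shut, and the axes are right-handed (so a half turn about x gives the same grasp; the last joint's range is limited). The gripper opens to 85 mm and grips with 20 to 120 N. Pads are 22 mm wide; open, the fingers measure 114 mm over their backs; the gripper's body (76 mm by 85 mm) begins 54 mm behind the grasp point. The pads swing forward as they close: fully open they stand 13 mm farther back than shut.
Start: joints at [1.097, 0.104, 0.097, 1.564, 0, 1.353], TCP at [151.816, 580.51, 197.331] pointing down, gripper open.
Joint ranges: [-2.99, 2.99], [-0.84, 1.86], [-1.1, 1.16], [-1.84, 2.11], [-1.51, 1.56], [-3.14, 3.14]. Speed limits (rad/s): [2.22, 2.22, 2.57, 3.14, 3.14, 3.14].

INTERFACE

Orientations are given as a 3x3 rotation matrix whose columns are the frame's x, y, z axes.
In Python, from cell import robot, eyes gives the robot as it stands. The module is installed in compiled form; this text tells all that it offers.
- The arm moves only by the tool step_arm, never from a script. Its argument "targets" is text: rows parted by semicolons, each of 6 numbers parted by spaces: the shift along the tool's x, y, z in mm, then the turn, a rotation vector about the tool's x, y, z in rad. A call has 1 to 5 rows; each row shifts and turns the commanded pose from where the row before left it, along the tool's axes as they then stand; what a row does not reach is not made up. A row lasts 1/12 s, in which the tool goes at most 41.7 mm and 7.16 degrees, less where a joint would pass 70% of its speed; a pose out of reach is approached as far as the arm can. A call is refused whole if a number of a shift passes 41.7 or a number of a turn 0.125, either way. A call with a gripper value outside its range is refused whole. "fingers" is the gripper's target within -1 to 1 (fully open at 1, half-way at 0, shut at -1), set as the call begins (left out, the last holds). The fingers move at their own pace and stop on an object; "grip_force" is the grip in N (left out, the last holds). Time passes only in rows, so rows that do not move let the fingers close. It gives the time, the measured TCP pose, the force and the opening at its end, in the units of the state.
- robot.get_state(): the state, without advancing time (a new reading comes with each control period).
- eyes.camera(name): name is "scene" or "top"; returns a dict with "image" (480x640x3 uint8, red, green, blue), "depth" (480x640 float32, mm along the optical axis (not along the pixel's ray), 0 where there is no reading), "fovy" (degrees; the focal length in pixels is half the picture's height over the tangent of half this angle, whatever the lens; pixels are square), "cx", "cy" (the principal point, pixels), "R" (3x3) and "t" (3): a world point X has camera coordinates R X + t. Camera axes: x right, y down, z forward; pixel columns grow to the right and rows downward; lengths in mm; the calibration is good to about 2 mm. A picture is of the moment at which its call begins.
- robot.finish_job(): hands the job in, once; it reports no verdict.
Trained networks look in a picture, given as the dict that the camera call returned (one of the last four; its "shot" number tells which), for a name from the list of things; names that differ only in an ending like _2 or _b are one class to them, and where a whole thing is asked for, a point or a joint stands for the part that bears it (a point fixed in the world has none). Each returns a list of dicts, best first, with "confidence" (0 to 1); they miss things now and then, are a little off and sometimes report something else, mostly with a low value. They report only what shows in the picture. A call takes as long as a camera call.
- eyes.cut_out(target, picture): "region" (480x640 bool, what is visible of it) and "at" ([column, row] in pixels, amid what is visible of it).
The state is a dict: "time_s": time; "joint_positions": joint angles; "qvel": joint speeds; "joint_torque": joint torques, N m; "position": TCP position; "tool_rot": TCP orientation; "wrist_force": force on the tool from outside, world axes, zero at the start; "torque": the same for the moment, N m; "opening": opening from 0.0 (shut) to 1.0 (fully open).
Only numpy, scipy, OpenCV 4.12 (cv2) and the standard library are available. Lean on these libraries where they do the work, as an engineer would, in place of code of your own. Each camera call takes 0.05 s, during which the arm holds its last target.

## Working session

There is one attempt and no reset: what is moved stays moved. The work goes in short steps, Python scripts to look and compute and a tool call to move; the robot and the scene stay as the last step left them, time stands still between calls to the robot, and variables do not carry over. Pictures are saved under pics/ and viewed, and the job is handed in when it is done.

Besides the shell and the picture viewer there is one more tool, called after "Emit:" by a JSON object that holds its "op" and its "data". step_arm: Moves the arm, as the interface text tells. Its arguments: {"type":"object","properties":{"targets":{"type":"string"},"fingers":{"type":"number"},"grip_force":{"type":"number"}},"required":["targets"]}

```bash
mkdir -p pics
cat > h.py <<'E'
import numpy as np, cv2
from cell import robot, eyes
def f(p): return 240/np.tan(np.radians(p["fovy"])/2)
def pts(p,mask):
    v,u=np.nonzero(mask&(p["depth"]>0)); d=p["depth"][v,u]
    c=np.stack([(u-p["cx"])/f(p)*d,(v-p["cy"])/f(p)*d,d],1)
    return (c-p["t"])@p["R"]
def proj(p,X):
    c=np.atleast_2d(X)@np.array(p["R"]).T+p["t"]
    return c[:,:2]/c[:,2:]*f(p)+[p["cx"],p["cy"]]
E
python3 - <<'E'
from h import *
s=robot.get_state();print(s["time_s"],s["position"],s["tool_rot"],s["opening"],robot.pinch_z)
for n in("scene","top"):
    p=eyes.camera(n);cv2.imwrite(f"pics/{n}0.png",p["image"][:,:,::-1])
    np.savez(f"{n}0.npz",**p)
    print(n,p["fovy"],np.round(p["R"],3).tolist(),p["t"])
    for t in("yellow_plate","red_plate","blue_plate","rest"):
        for r in eyes.cut_out(t,p)[:2]:
            P=pts(p,r["region"]);print(t,r["confidence"],r["at"],r["region"].sum(),np.percentile(P,[2,50,98],axis=0).round(1).tolist())
E
```

```text
0.0 [151.63299856 580.12992808 196.4985237 ] [[-6.11562437e-04  2.53044312e-01  9.67454496e-01]
 [-1.21360680e-03  9.67453777e-01 -2.53044891e-01]
 [-9.99999077e-01 -1.32886211e-03 -2.84562091e-04]] 1.0007427559906235 18.700000000000003
scene 50.08204664027145 [[-0.079, 0.997, 0.003], [0.684, 0.056, -0.727], [-0.725, -0.055, -0.686]] [   7.57742096 -399.52757554 1153.86816024]
yellow_plate 0.7 [217.5, 231.3] 2018 [[569.7, -148.1, 15.5], [594.4, -109.6, 18.0], [627.4, -72.4, 43.4]]
red_plate 0.8 [389.7, 236.8] 2337 [[560.1, 90.4, 15.9], [590.1, 128.1, 18.3], [627.2, 165.1, 43.5]]
blue_plate 0.93 [297.9, 232.9] 2408 [[555.7, -37.2, 15.5], [588.1, 0.1, 18.0], [627.1, 37.6, 43.6]]
rest 0.77 [294.4, 265.7] 26745 [[521.4, -188.1, 4.8], [690.4, 11.1, 13.3], [714.9, 195.9, 78.4]]
top 43.15902251339822 [[-0.021, -0.999, -0.036], [-0.996, 0.023, -0.081], [0.082, 0.034, -0.996]] [ 57.58430302 642.83783507 879.99194127]
yellow_plate 0.83 [422.3, 246.7] 3320 [[566.9, -153.8, 12.8], [617.2, -114.9, 16.7], [661.6, -76.8, 42.7]]
red_plate 0.76 [261.1, 255.2] 3164 [[557.1, 85.4, 13.0], [607.3, 123.4, 16.6], [650.7, 161.5, 42.3]]
blue_plate 0.86 [344.3, 253.3] 3261 [[553.0, -40.5, 13.0], [603.3, -3.2, 16.7], [647.8, 35.2, 42.5]]
rest 0.6 [342.5, 226.3] 25148 [[515.8, -193.6, 8.1], [616.0, 1.0, 11.9], [709.1, 193.4, 77.7]]
```

View pics/scene0.png

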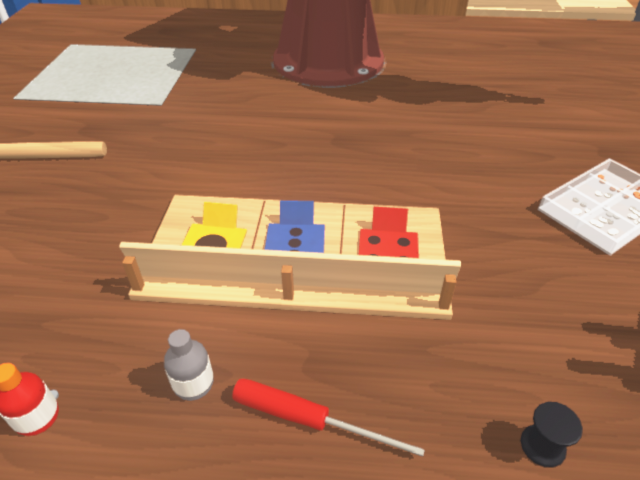

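View pics/top0.png

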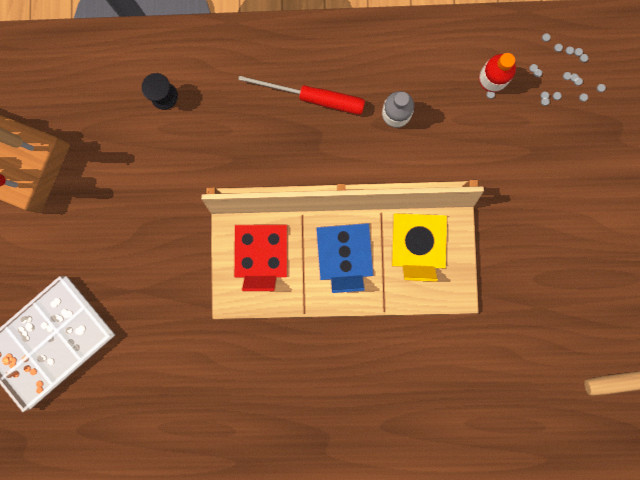

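Run:
```python
from h import *
from types import SimpleNamespace
for n in("scene","top"):
    p=eyes.camera(n)
    im=p["image"]
    m=np.zeros((480,640),bool)
    for t in("yellow_plate",):
        r=eyes.cut_out(t,p)[0]; P=pts(p,r["region"])
        # oriented rectangle of plate part
        flat=P[P[:,2]<20]; tab=P[P[:,2]>24]
        print(n,"flat rect",cv2.minAreaRect(flat[:,:2].astype(np.float32)))
        print("tab z max",np.percentile(tab[:,2],99), "tab top pts", np.median(tab[tab[:,2]>np.percentile(tab[:,2],85)],axis=0), "tab y",np.percentile(tab[:,1],[2,98]))
    # fence: points with z 70-80 ; slices
    r=eyes.cut_out("rest",p)[0]; P=pts(p,r["region"])
    b=P[(P[:,2]>9)&(P[:,2]<15)]; print("board x",np.percentile(b[:,0],[1,99]),"y",np.percentile(b[:,1],[1,99]), np.median(b[:,2]))
    for lo,hi in((70,85),):
        q=P[(P[:,2]>lo)&(P[:,2]<hi)]; a=np.polyfit(q[:,1],q[:,0],1); print("fence top",a,np.percentile(q[:,0],[2,50,98]),np.percentile(q[:,1],[1,99]))
    for y0 in(-180,-60,60,180):
        q=P[abs(P[:,1]-y0)<8]
        for z in(20,40,60): 
            w=q[abs(q[:,2]-z)<4]; print(y0,z,len(w),np.median(w[:,0]) if len(w) else None)
```

```text
scene flat rect ((578.7255249023438, -112.24153137207031), (84.65719604492188, 101.90046691894531), 89.56619262695312)
tab z max 45.41608988775598 tab top pts [ 570.75761449 -108.44084327   43.63736574] tab y [-131.45768293  -85.39046757]
board x [518.41325679 715.08866542] y [-191.37179048  199.15052566] 12.380010857986843
fence top [-1.84211033e-03  6.94287451e+02] [689.47175847 694.92157767 697.28478494] [-189.59667302  197.81109097]
-180 20 84 697.6588039554224
-180 40 89 701.1642335975195
-180 60 129 700.5903788564785
-60 20 40 684.295212143694
-60 40 41 688.8442598679204
-60 60 47 693.0645509228808
60 20 44 683.9552851217602
60 40 44 688.4893672769033
60 60 46 692.8750308476556
180 20 51 683.9830367326534
180 40 62 688.7014010410019
180 60 64 692.7451528922604
top flat rect ((613.173828125, -114.58368682861328), (80.05570983886719, 101.47099304199219), 86.1533203125)
tab z max 45.15666512230426 tab top pts [ 567.06003928 -112.71277092   43.34832263] tab y [-135.22917778  -89.16286701]
board x [514.24351457 710.73204813] y [-196.63177678  196.47213012] 11.475111580417988
fence top [-3.00187854e-03  6.89385504e+02] [684.94430577 689.23907478 694.24739126] [-194.85025598  194.64050553]
-180 20 26 675.0163229358732
-180 40 30 679.7425030897809
-180 60 48 696.9535222690191
-60 20 18 674.8031938858201
-60 40 17 679.6038877476677
-60 60 21 683.263375113025
60 20 20 674.5106405140323
60 40 17 678.6518502888899
60 60 19 683.1083946282107
180 20 22 674.286549822392
180 40 23 678.5387040844589
180 60 44 683.906915260711
```

The scene view shows the three plates lying behind the fence: yellow at about (217,225), blue at (297,230) and red at (389,237). In the top view yellow is at (420,246), with its tab at (420,273) pointing to -x and a slight yaw of about 4°. Next I'll measure the plate more precisely and start the transfer.

```bash
cat >> h.py <<'E'
def seg(p,zr=(14,20)):
    im=p["image"].astype(int); m=(im[...,0]>200)&(im[...,1]>170)&(im[...,2]<60)
    return m
def rows(pos,R=None,n=1):
    s=robot.get_state(); d=np.array(s["tool_rot"]).T@(np.array(pos)-s["position"]); print("shift",(d/n).round(2),"n",n)
    if R is not None:
        from scipy.spatial.transform import Rotation as Q
        print("turn",(Q.from_matrix(np.array(s["tool_rot"]).T@R).as_rotvec()/n).round(4))
def tool(a): # a deg below horizontal
    c,s_=np.cos(np.radians(a)),np.sin(np.radians(a)); return np.array([[c,0,s_],[0,1,0],[-s_,0,c]])
E
python3 - <<'E'
from h import *
for n in("top",):
    p=dict(np.load(n+"0.npz")); m=seg(p); P=pts(p,m); fl=P[(P[:,2]>14)&(P[:,2]<20)]
    print(m.sum(),cv2.minAreaRect(fl[:,:2].astype(np.float32)), cv2.boxPoints(cv2.minAreaRect(fl[:,:2].astype(np.float32))))
    print(np.median(fl[:,2]))
E
```

```text
2172 ((623.5502319335938, -115.16658020019531), (80.0427474975586, 79.09838104248047), 86.6797103881836) [[ 581.7495  -152.83017]
 [ 660.7151  -157.41138]
 [ 665.35095  -77.50299]
 [ 586.3854   -72.92178]]
16.46273397404545
```

Emit:
{"op": "step_arm", "data": {"targets": "0 -28.8 26.5 0 0 0; 0 -28.8 26.5 0 0 0; 0 -28.8 26.5 0 0 0; 0 -28.8 26.5 0 0 0; 0 -28.8 26.5 0 0 0", "fingers": -1, "grip_force": 40}}

```text
time_s: 1.22
position: [243.9, 406.2, 197.2]
tool_rot: [[0.0, 0.252, 0.968], [0.0, 0.968, -0.252], [-1.0, 0.0, 0.0]]
wrist_force: [1.3, -0.1, 1.3]
opening: 0.295
```

Emit:
{"op": "step_arm", "data": {"targets": "0 -28.8 26.5 0 0 0; 0 -28.8 26.5 0 0 0; 0 -28.8 26.5 0 0 0; 0 -28.8 26.5 0 0 0; 0 -28.8 26.5 0 0 0"}}

```text
time_s: 1.63
position: [335.8, 233.2, 197.6]
tool_rot: [[0.001, 0.253, 0.968], [0.0, 0.968, -0.253], [-1.0, 0.001, 0.001]]
wrist_force: [1.3, 0.2, -0.2]
opening: 0.003
```

Emit:
{"op": "step_arm", "data": {"targets": "0 -28.8 26.5 0 0 0; 0 -28.8 26.5 0 0 0; 0 -28.8 26.5 0 0 0; 0 -28.8 26.5 0 0 0; 0 -28.8 26.5 0 0 0"}}

```text
time_s: 2.05
position: [427.7, 60.0, 197.6]
tool_rot: [[0.001, 0.253, 0.967], [-0.0, 0.967, -0.253], [-1.0, 0.0, 0.001]]
wrist_force: [1.6, 0.8, 1.3]
opening: -0.0
```

Run:
```python
from h import *
rows([500,-111,150],tool(55),8)
```

```text
shift [  5.96 -18.39  14.15] n 8
turn [-0.031  -0.0758  0.0098]
```

Emit:
{"op": "step_arm", "data": {"targets": "0 -20 12 -0.031 -0.0758 0.0098; 0 -20 12 -0.031 -0.0758 0.0098; 0 -20 8 -0.031 -0.0758 0.0098; 0 -20 6 -0.031 -0.0758 0.0098; 0 -20 5 -0.031 -0.0758 0.0098"}}

```text
time_s: 2.47
position: [466.7, -47.9, 199.6]
tool_rot: [[0.343, 0.092, 0.935], [-0.007, 0.995, -0.095], [-0.939, 0.026, 0.342]]
wrist_force: [-0.5, -0.5, -2.0]
opening: -0.0
```

Emit:
{"op": "step_arm", "data": {"targets": "0 -20 0 -0.031 -0.0758 0.0098; 0 -20 0 -0.031 -0.0758 0.0098; 0 -20 0 -0.031 -0.0758 0.0098; 0 0 0 0 0 0"}}

```text
time_s: 2.8
position: [509.9, -130.6, 212.7]
tool_rot: [[0.51, -0.01, 0.86], [0.031, 1.0, -0.006], [-0.86, 0.03, 0.51]]
wrist_force: [-0.5, 0.3, 0.4]
opening: 0.001
```

Run:
```python
from h import *
s=robot.get_state();print(s["position"],np.round(s["tool_rot"],3).tolist(),s["joint_positions"])
rows([510,-111,80],tool(55),5)
```

```text
[ 509.87211344 -130.57041882  212.70337076] [[0.51, -0.01, 0.86], [0.031, 1.0, -0.006], [-0.86, 0.03, 0.51]] [-0.75688767 -0.83989036 -0.72203063  1.30280905  0.38152256 -0.68379233]
shift [ 22.96   3.12 -13.53] n 5
turn [-0.0015 -0.0152 -0.0061]
```

Emit:
{"op": "step_arm", "data": {"targets": "23 3 -13 -0.0015 -0.0152 -0.006; 23 3 -13 -0.0015 -0.0152 -0.006; 23 3 -13 -0.0015 -0.0152 -0.006; 23 3 -13 -0.0015 -0.0152 -0.006; 23 3 -13 -0.0015 -0.0152 -0.006"}}

```text
time_s: 3.22
position: [543.9, -122.2, 82.6]
tool_rot: [[0.545, -0.015, 0.838], [0.024, 1.0, 0.003], [-0.838, 0.019, 0.545]]
wrist_force: [0.1, -0.5, 0.7]
opening: 0.001
```

Run:
```python
from h import *
s=robot.get_state();print(s["position"],np.round(s["tool_rot"],3).tolist(),s["joint_positions"],s["wrist_force"])
rows([520,-111,60],tool(55),3)
p=eyes.camera("scene");cv2.imwrite("pics/s1.png",p["image"][:,:,::-1])
```

```text
[ 543.86192329 -122.19009682   82.63056867] [[0.545, -0.015, 0.838], [0.024, 1.0, 0.003], [-0.838, 0.019, 0.545]] [-0.69253861 -0.84111937 -0.97916212  0.98384301  0.37521489 -0.61583186] [ 0.08854137 -0.54624923  0.74733927]
shift [  2.08   3.71 -10.77] n 3
turn [ 0.0008 -0.0115 -0.0081]
```

View pics/s1.png

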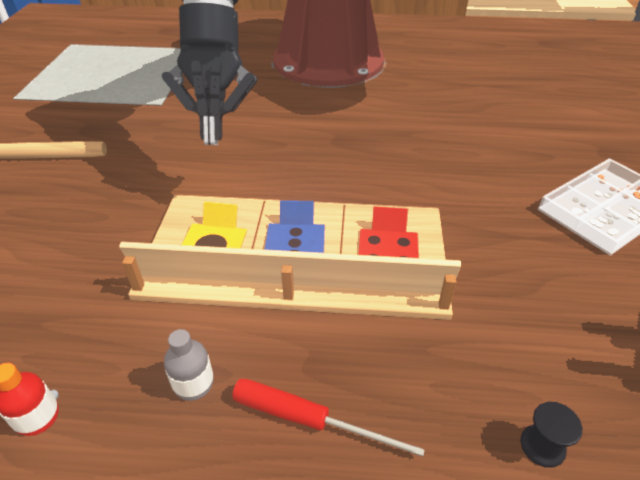

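The picture shows the shut fingers at (210,135), back and above the yellow tab at (220,210). Joint 2 is at its range limit at this tilt, so I'll use a steeper tool tilt.

Emit:
{"op": "step_arm", "data": {"targets": "0 3 0 0 0.1 -0.008; 0 3 0 0 0.1 -0.008; 0 4 0 0 0.03 -0.008; 0 0 0 0 0 0"}}

```text
time_s: 3.6
position: [544.3, -112.2, 85.3]
tool_rot: [[0.359, -0.008, 0.933], [0.002, 1.0, 0.007], [-0.933, -0.0, 0.359]]
wrist_force: [-0.1, 0.1, 0.0]
opening: -0.002
```

Run:
```python
from h import *
s=robot.get_state();print(s["position"],np.round(s["tool_rot"],3).tolist(),s["joint_positions"],s["wrist_force"])
rows([535,-111,60],tool(68),3)
```

```text
[ 544.33990776 -112.24645869   85.31200676] [[0.359, -0.008, 0.933], [0.002, 1.0, 0.007], [-0.933, -0.0, 0.359]] [-0.56129628 -0.54224001 -0.72068429  1.07906215  0.19428073 -0.53810118] [-0.09855903  0.08442864  0.04321631]
shift [ 6.76  0.44 -5.93] n 3
turn [ 0.0024 -0.0057 -0.0008]
```

Emit:
{"op": "step_arm", "data": {"targets": "17 0.5 -5 0.002 0.02 0; 17 0.5 -8 0 0.01 0; 17 0 -10 0 0 0; 0 0 0 0 0 0"}}

```text
time_s: 3.93
position: [536.5, -110.5, 24.4]
tool_rot: [[0.328, -0.004, 0.945], [0.005, 1.0, 0.002], [-0.945, 0.004, 0.328]]
wrist_force: [-1.1, 0.7, -0.9]
opening: -0.002
```

Run:
```python
from h import *
s=robot.get_state();print(s["position"],np.round(s["tool_rot"],3).tolist(),s["joint_positions"],s["wrist_force"])
rows([545,-111,25],tool(68),1)
p=eyes.camera("scene");cv2.imwrite("pics/s2.png",cv2.resize(p["image"][150:330,120:360,::-1],None,fx=3,fy=3))
```

```text
[ 536.45254398 -110.47714484   24.42851782] [[0.328, -0.004, 0.945], [0.005, 1.0, 0.002], [-0.945, 0.004, 0.328]] [-0.55640927 -0.48626118 -0.78421623  0.98884312  0.17856342 -0.53418512] [-1.08984034  0.7359755  -0.8953903 ]
shift [ 2.26 -0.56  8.26] n 1
turn [ 0.0024 -0.0498 -0.0053]
```

View pics/s2.png

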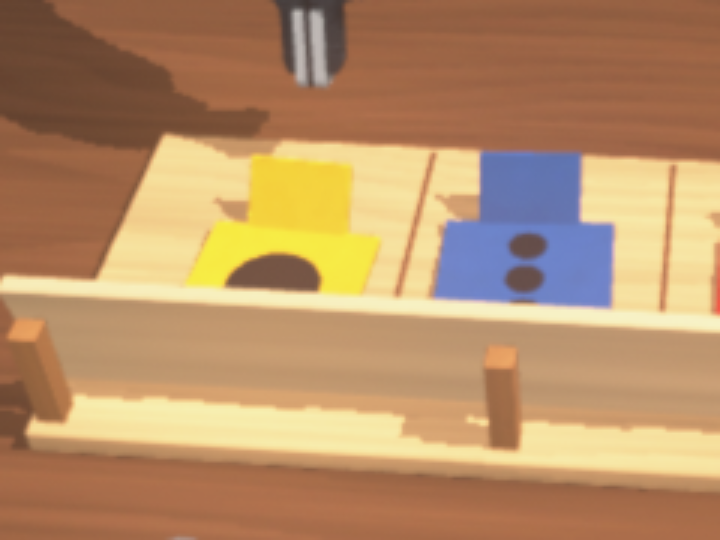

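The enlarged view shows the fingertip at about (224,178) in full-frame pixels, behind the yellow tab whose upper edge is near (220,202). The tip looks farther back than the arm reports, so I'll check that.

Run:
```python
from h import *
for n in("scene","top"):
    p=eyes.camera(n); s=robot.get_state()
    print(n,s["position"],proj(p,[s["position"],[514.6,-198,12],[514.6,202,12],[714.6,-198,0]]).round(1))
    cv2.imwrite(f"pics/{n}3.png",cv2.resize(p["image"][130:330,140:460,::-1] if n=="scene" else p["image"][180:380,240:560,::-1],None,fx=2.5,fy=2.5))
    tip=proj(p,s["position"])[0]
    if n=="scene":
        d=p["depth"]; 
        for v in range(160,190,3): print(v,pts(p,(np.arange(480)[:,None]==v)&(np.arange(640)[None]==224)).round(1))
```

```text
scene [ 538.75135269 -111.85253842   28.452936  ] [[223.9 198.4]
 [173.1 194. ]
 [437.9 207.8]
 [128.6 300.2]]
160 [[ 528.2 -106.1   88.9]]
163 [[ 530.  -106.2   85.1]]
166 [[ 530.8 -106.6   80.6]]
169 [[ 533.  -106.6   77. ]]
172 [[ 532.9 -107.3   71.7]]
175 [[ 535.4 -107.2   68.3]]
178 [[ 533.2 -108.6   61.4]]
181 [[ 461.7 -132.6    0.9]]
184 [[ 469.6 -130.9    1. ]]
187 [[ 475.2 -129.8   -0.6]]
top [ 539.61326509 -112.36667352   29.6225814 ] [[420.5 296.8]
 [477.3 312.3]
 [210.4 317.2]
 [469.9 180.6]]
```

View pics/top3.png

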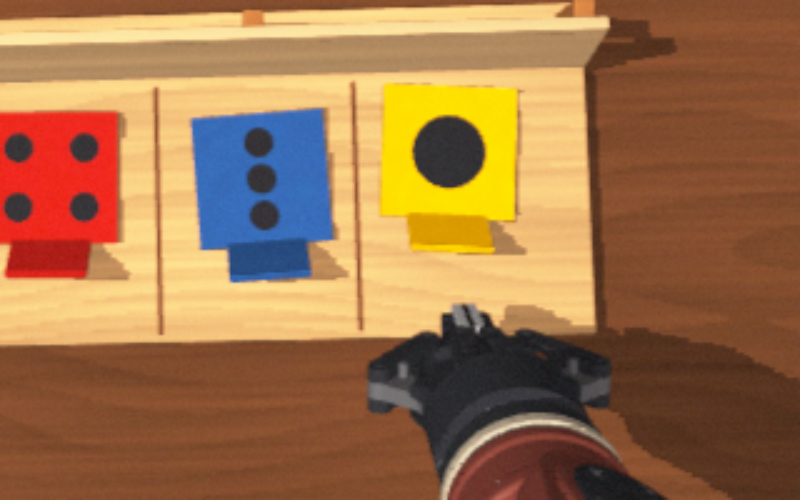

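Emit:
{"op": "step_arm", "data": {"targets": "0 0 0 0 0 0; 0 0 0 0 0 0; 0 0 0 0 0 0"}}

```text
time_s: 4.33
position: [539.9, -112.5, 29.5]
tool_rot: [[0.334, -0.004, 0.943], [0.001, 1.0, 0.004], [-0.943, -0.0, 0.334]]
wrist_force: [1.5, 0.6, 0.4]
opening: -0.001
```

Run:
```python
from h import *
for n in("scene","top"):
    p=eyes.camera(n); s=robot.get_state()
    print(n,s["time_s"],s["position"],s["opening"],s["wrist_force"],proj(p,s["position"]).round(1))
    cv2.imwrite(f"pics/{n}4.png",cv2.resize(p["image"][130:330,140:460,::-1] if n=="scene" else p["image"][180:380,240:560,::-1],None,fx=2.5,fy=2.5))
    P=pts(p,np.ones((480,640),bool)); q=P[(abs(P[:,1]+110)<12)&(P[:,0]>500)&(P[:,0]<556)&(P[:,2]>14)]; print(len(q)); 
    for z in range(15,120,10):
        w=q[abs(q[:,2]-z)<5]; 
        if len(w): print(z,len(w),w[:,0].min().round(1),w[:,0].max().round(1),w[:,1].min().round(1),w[:,1].max().round(1))
```

```text
scene 4.3833 [ 539.71822367 -112.35648662   29.12672349] -4.4755470794267e-05 [-0.61456278  0.02332868 -0.48335418] [[223.4 198.4]]
2376
65 34 521.5 539.2 -117.2 -98.6
75 122 519.8 538.9 -121.8 -98.0
85 135 514.3 535.9 -121.8 -98.1
95 131 512.6 532.8 -121.9 -98.7
105 122 500.8 529.2 -121.6 -98.1
115 142 500.3 528.4 -122.0 -98.3
top 4.4333 [ 539.58681328 -112.28551825   28.87195012] -0.000299715115008664 [-0.42817992 -0.02559545  0.06570516] [[420.4 296.8]]
783
15 19 521.3 555.2 -121.6 -99.3
65 9 530.9 535.1 -119.8 -103.2
75 52 518.8 535.2 -120.3 -100.3
85 49 519.5 531.5 -120.2 -100.3
95 44 511.8 527.9 -120.3 -100.3
105 58 510.9 525.5 -121.9 -98.4
115 42 509.1 523.4 -121.7 -99.0
```

View pics/scene4.png

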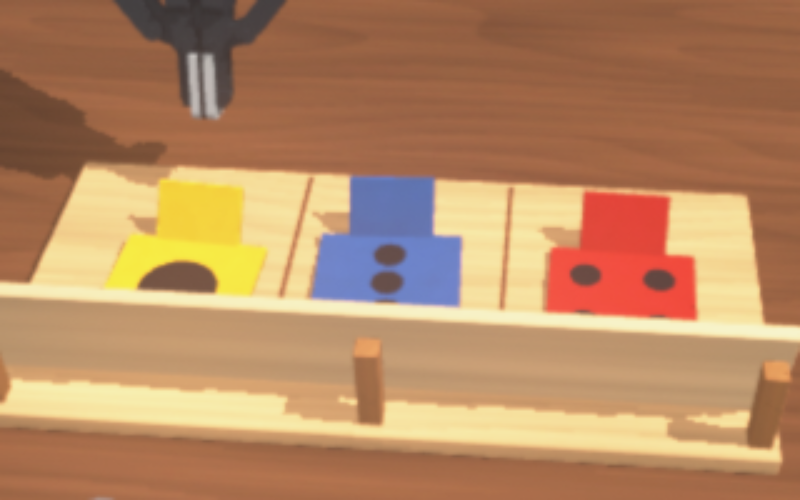

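```bash
python3 - <<'E'
from h import *
p=dict(np.load("scene0.npz"))
print(proj(p,[[543.9,-122.2,82.6],[526,-122.4,110.3],[544,-122,114]]))
p2=dict(np.load("top0.npz"));
E
python3 - <<'E'
import cv2
im=cv2.imread('pics/s1.png'); cv2.imwrite('pics/s1z.png',cv2.resize(im[60:180,150:270],None,fx=5,fy=5,interpolation=cv2.INTER_NEAREST))
E
```

```text
[[210.58179797 169.75638945]
 [210.55239809 145.50795475]
 [207.21686479 150.60320129]]
```

View pics/s1z.png

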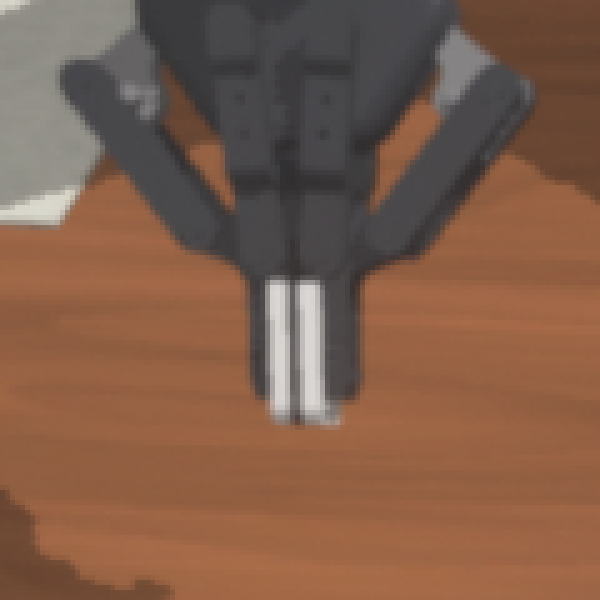

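The enlargement shows the fingertips ending at about (210,144). The stated TCP projects to (210.6,170), so the visible finger end sits about 30–33 mm behind the reported TCP along the tool. The depth images from both cameras agree. I'll trust the visible tip and keep checking it by camera and force.

Emit:
{"op": "step_arm", "data": {"targets": "9 0 -3 0 0 0; 9 0 -3 0 0 0; 8 0 -3 0 0 0; 0 0 0 0 0 0; 0 0 0 0 0 0"}}

```text
time_s: 4.85
position: [538.4, -111.4, -0.9]
tool_rot: [[0.33, -0.004, 0.944], [0.003, 1.0, 0.003], [-0.944, 0.002, 0.33]]
wrist_force: [0.7, 0.3, 0.3]
opening: 0.0
```

```bash
cat >> h.py <<'E'
def look(k):
    for n in("scene","top"):
        p=eyes.camera(n); s=robot.get_state()
        cv2.imwrite(f"pics/{n}{k}.png",cv2.resize(p["image"][130:330,140:460,::-1] if n=="scene" else p["image"][180:380,240:560,::-1],None,fx=2.5,fy=2.5))
        np.savez(f"{n}_{k}.npz",**p)
        P=pts(p,np.ones((480,640),bool)); hsv=cv2.cvtColor(p["image"],cv2.COLOR_RGB2HSV).reshape(-1,3)[(p["depth"]>0).ravel()]
        grey=(hsv[:,1]<70)
        q=P[(abs(P[:,1]+110)<14)&(P[:,0]>500)&(P[:,0]<760)&(P[:,2]>14)&grey]
        if len(q): 
            lo=q[q[:,2]<np.percentile(q[:,2],0)+6]; print(n,"tip zmin",q[:,2].min().round(1),"near",np.median(lo,axis=0).round(1),lo[:,0].max().round(1))
        m=(hsv[:,0]>22)&(hsv[:,0]<34)&(hsv[:,1]>200)&(hsv[:,2]>120); y=P[m&(abs(P[:,1]+112)<70)]
        if len(y): print(n,"yellow",np.percentile(y,[1,50,99],axis=0).round(1).tolist(),len(y))
    s=robot.get_state(); print(s["time_s"],s["position"].round(1),s["wrist_force"].round(1),np.round(s["joint_positions"],2))
E
python3 -c "
from h import *
look(5)"
```

```text
scene tip zmin 34.1 near [ 535.1 -107.4   38.5] 537.7
top tip zmin 14.1 near [ 622.7 -111.6   16.8] 643.7
top yellow [[565.3, -154.9, 12.7], [621.8, -115.1, 16.5], [663.4, -75.5, 43.8]] 2136
4.95 [ 539.4 -112.     0.6] [ 0.7 -0.5  0.3] [-0.56 -0.46 -0.81  0.93  0.18 -0.53]
```

View pics/scene5.png

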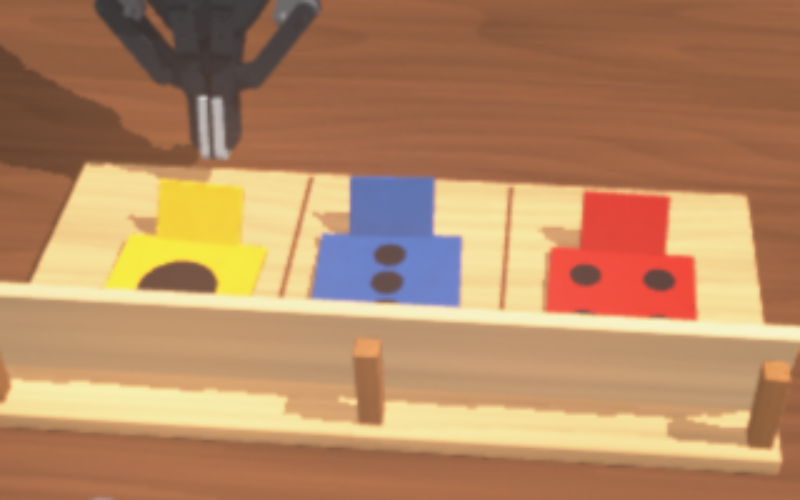

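Emit:
{"op": "step_arm", "data": {"targets": "5 -4 -2 0 0 0; 3.3 0 9.4 0 0 0; 3.3 0 9.4 0 0 0; 1.7 0 4.7 0 0 0; 0 0 0 0 0 0"}}

```text
time_s: 5.37
position: [564.8, -116.2, -4.6]
tool_rot: [[0.333, -0.004, 0.943], [0.002, 1.0, 0.004], [-0.943, 0.001, 0.333]]
wrist_force: [-0.3, 0.4, -0.1]
opening: -0.001
```

```bash
python3 -c "
from h import *
look(6)"
```

```text
scene tip zmin 38.3 near [ 559.7 -114.1   42.2] 561.9
top tip zmin 14.0 near [ 622.9 -111.5   16.9] 643.6
top yellow [[565.3, -155.2, 12.9], [621.8, -114.7, 16.6], [663.3, -75.5, 43.5]] 2142
5.4667 [ 563.8 -115.8   -5. ] [-0.1  0.1  0.3] [-0.53 -0.36 -0.75  0.89  0.17 -0.51]
```

View pics/scene6.png

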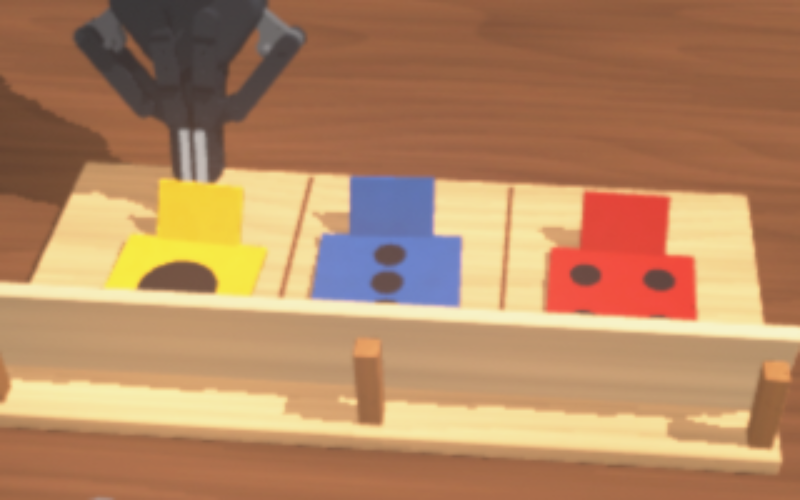

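View pics/top6.png

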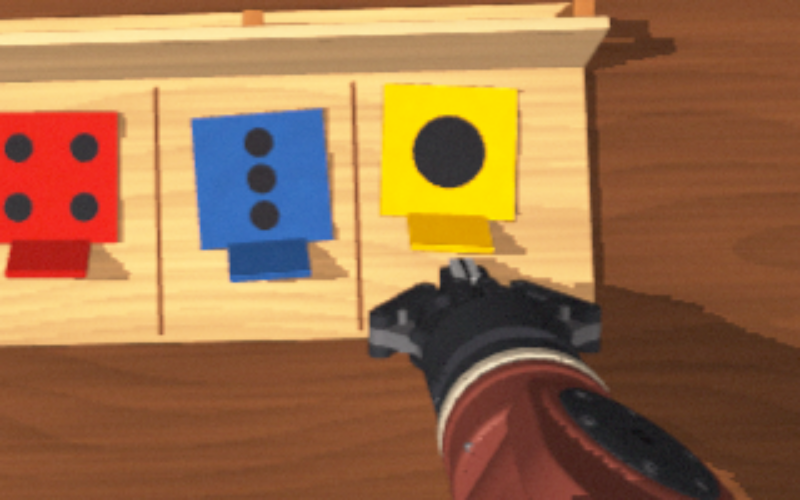

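The scene view shows the fingers at (195,170), centred behind the tab at (200,185) and dipping below its top. In the top view a small gap remains. I'll push forward gently.

Emit:
{"op": "step_arm", "data": {"targets": "1 0 2.8 0 0 0; 1 0 2.8 0 0 0; 1 0 2.8 0 0 0; 1 0 2.8 0 0 0; 1 0 2.8 0 0 0"}}

```text
time_s: 5.88
position: [578.3, -116.2, -5.3]
tool_rot: [[0.33, -0.003, 0.944], [0.001, 1.0, 0.003], [-0.944, 0.0, 0.33]]
wrist_force: [-15.9, -4.8, 5.0]
opening: -0.001
```

Emit:
{"op": "step_arm", "data": {"targets": "0.7 0 1.9 0 0 0; 0.7 0 1.9 0 0 0; 0.7 0 1.9 0 0 0; 0 0 0 0 0 0"}}

```text
time_s: 6.22
position: [580.4, -116.7, -8.0]
tool_rot: [[0.322, -0.0, 0.947], [-0.0, 1.0, 0.0], [-0.947, -0.0, 0.322]]
wrist_force: [-25.9, -7.6, 6.9]
opening: 0.0
```

```bash
python3 -c "
from h import *
look(7)"
```

```text
scene tip zmin 43.1 near [ 573.3 -112.8   46.8] 576.7
top tip zmin 14.0 near [ 632.4 -111.9   16.7] 652.8
top yellow [[574.5, -154.9, 12.6], [630.8, -116.2, 16.5], [672.1, -76.7, 43.9]] 2148
6.3167 [ 580.4 -116.7   -7.9] [-25.8  -6.7   6.8] [-0.51 -0.29 -0.69  0.88  0.16 -0.49]
```

View pics/top7.png

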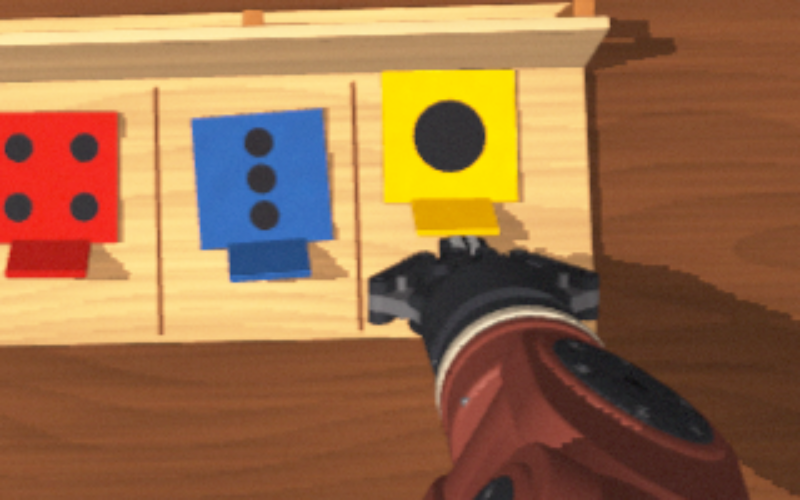

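The top view shows the yellow plate flush with the fence at its far edge, about y=70 in the crop, and square. The reaction is about 26 N. I'll relax the level push and go on along the arc, mostly upward.

Emit:
{"op": "step_arm", "data": {"targets": "-1 0 -2.8 0 0 0; -3.4 0 2.2 0 0 0; -3.4 0 2.2 0 0 0; -3.4 0 2.2 0 0 0; 0 0 0 0 0 0"}}

```text
time_s: 6.73
position: [585.6, -116.2, 7.9]
tool_rot: [[0.333, -0.004, 0.943], [0.001, 1.0, 0.004], [-0.943, 0.0, 0.333]]
wrist_force: [-3.1, -2.8, 0.7]
opening: -0.002
```

```bash
python3 -c "
from h import *
look(8)"
```

```text
scene tip zmin 57.3 near [ 577.6 -114.2   61.3] 580.9
top tip zmin 17.5 near [ 640.1 -111.5   21.6] 652.6
top yellow [[579.7, -154.5, 14.2], [631.7, -115.2, 23.0], [672.2, -76.4, 59.2]] 2107
6.8333 [ 585.1 -116.     7.1] [-4.  -1.7  1.2] [-0.51 -0.3  -0.68  0.9   0.16 -0.49]
```

View pics/scene8.png

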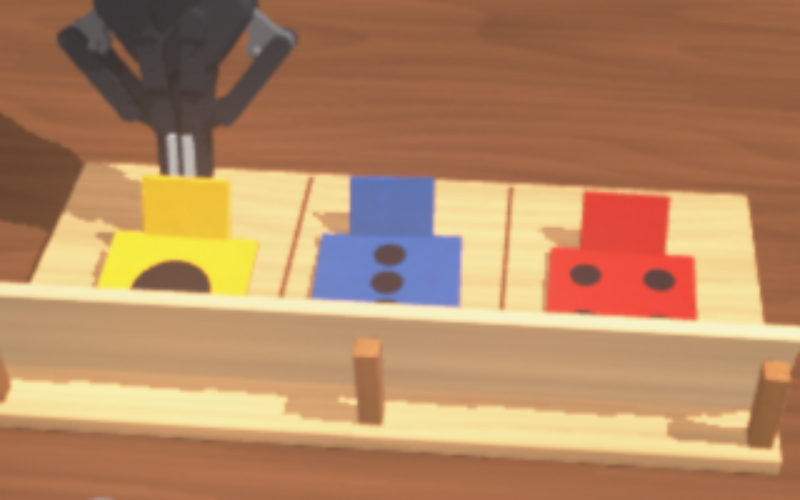

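View pics/top8.png

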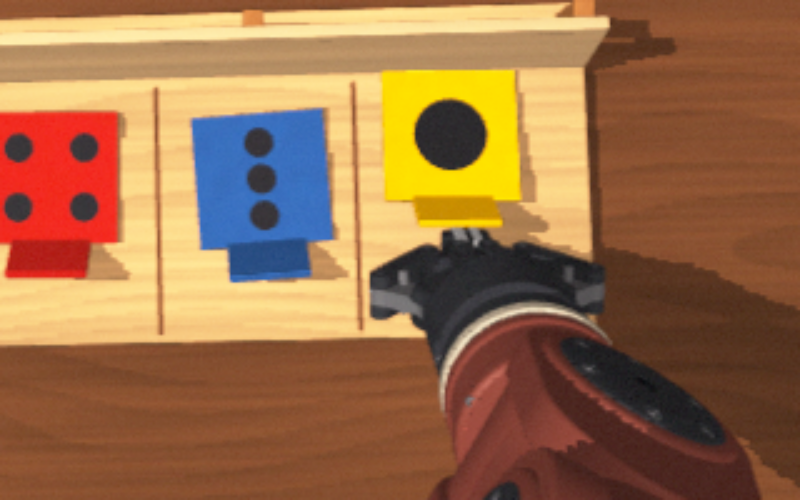

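Good. The tab has risen about 15 mm, so the tilt is about 9°. The far edge is still on the board at the fence, the force is about 4 N, and the other plates haven't moved. I'll continue along the arc.

Emit:
{"op": "step_arm", "data": {"targets": "-3.4 0 3.6 0 0 0; -3.4 0 3.6 0 0 0; -3.4 0 3.6 0 0 0; -3.4 0 3.6 0 0 0; -3.4 0 3.6 0 0 0"}}

```text
time_s: 7.25
position: [596.9, -115.7, 29.7]
tool_rot: [[0.333, -0.004, 0.943], [0.002, 1.0, 0.004], [-0.943, 0.001, 0.333]]
wrist_force: [0.1, -0.0, 0.0]
opening: -0.001
```

```bash
python3 -c "
from h import *
look(9)"
```

```text
scene tip zmin 74.4 near [ 692.  -111.    78.1] 696.4
top tip zmin 22.9 near [ 648.9 -112.9   27.1] 655.1
top yellow [[593.5, -154.3, 15.2], [632.4, -114.8, 34.5], [672.2, -76.7, 81.3]] 1924
7.35 [ 597.4 -116.    30.3] [-0.6 -0.4 -0.1] [-0.5  -0.28 -0.62  0.93  0.16 -0.48]
```

View pics/scene9.png

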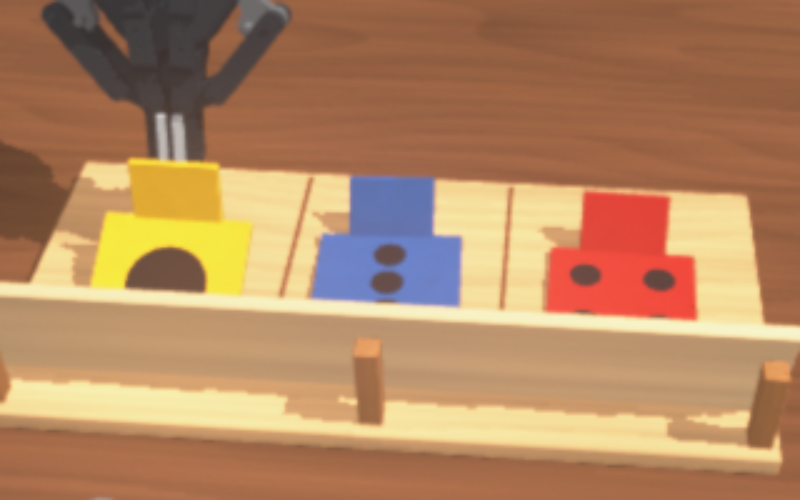

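View pics/top9.png

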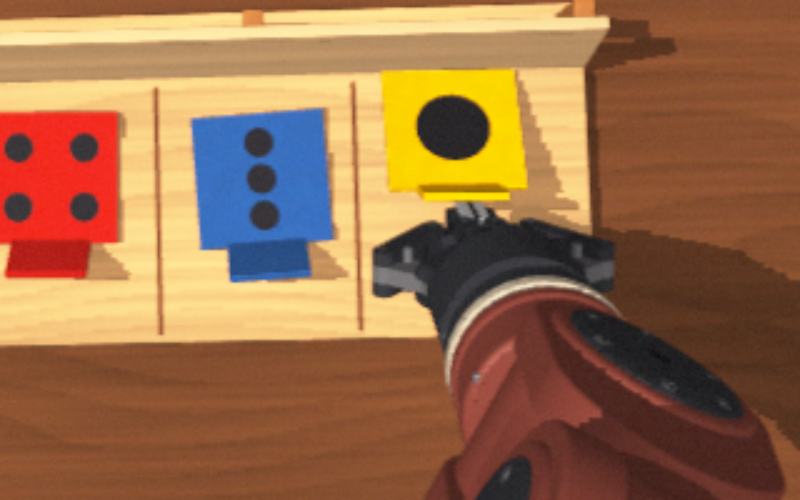

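The tilt is now about 24°, matching the plan, with the edge still at x≈672 at the fence and nearly no force. I'll continue.

Emit:
{"op": "step_arm", "data": {"targets": "-2.4 0 4.5 0 0 0; -2.4 0 4.5 0 0 0; -2.4 0 4.5 0 0 0; -2.4 0 4.5 0 0 0; -2.4 0 4.5 0 0 0"}}

```text
time_s: 7.77
position: [614.1, -115.7, 48.3]
tool_rot: [[0.333, -0.004, 0.943], [0.002, 1.0, 0.004], [-0.943, 0.001, 0.333]]
wrist_force: [-0.6, -0.5, -0.7]
opening: -0.001
```

```bash
python3 -c "
from h import *
look(10)"
```

```text
scene tip zmin 76.5 near [ 692.6 -110.4   77.9] 696.0
top tip zmin 26.2 near [ 655.6 -112.4   31.1] 657.8
top yellow [[611.7, -153.8, 15.3], [640.6, -112.3, 43.0], [672.3, -77.0, 99.8]] 1429
7.8667 [ 614.6 -115.9   48.8] [-1.7 -0.2  0.8] [-0.48 -0.24 -0.55  0.96  0.16 -0.46]
```

View pics/scene10.png

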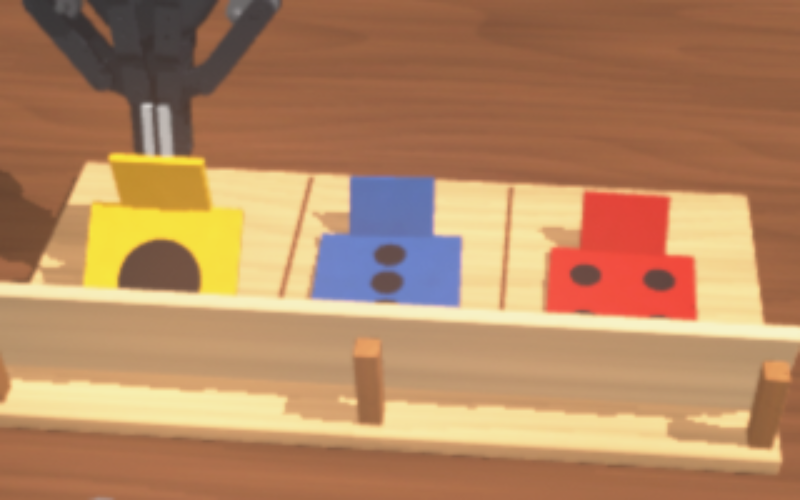

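View pics/top10.png

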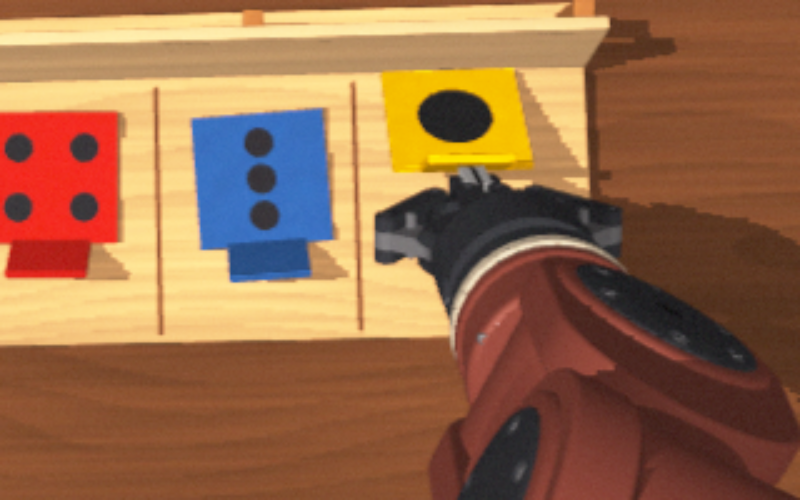

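The tilt is now about 40° and the edge is still down at the fence. I'll continue.

Emit:
{"op": "step_arm", "data": {"targets": "-1.4 0 4.9 0 0 0; -1.3 0 4.9 0 0 0; -1.1 0 4.9 0 0 0; -1 0 4.9 0 0 0; -0.9 0 4.9 0 0 0"}}

```text
time_s: 8.28
position: [635.3, -115.6, 61.5]
tool_rot: [[0.332, -0.004, 0.943], [0.002, 1.0, 0.004], [-0.943, 0.001, 0.332]]
wrist_force: [-1.2, 1.0, 0.8]
opening: -0.004
```

```bash
python3 -c "
from h import *
look(11)"
```

```text
scene tip zmin 76.3 near [ 692.9 -109.8   78.1] 695.9
top tip zmin 30.9 near [ 659.9 -115.    34.3] 661.7
top yellow [[625.0, -154.3, 19.4], [637.7, -111.7, 109.2], [671.5, -77.3, 113.1]] 158
8.3833 [ 635.6 -115.8   61.7] [-1.5 -0.3  3.4] [-0.46 -0.18 -0.48  0.97  0.15 -0.44]
```

View pics/scene11.png

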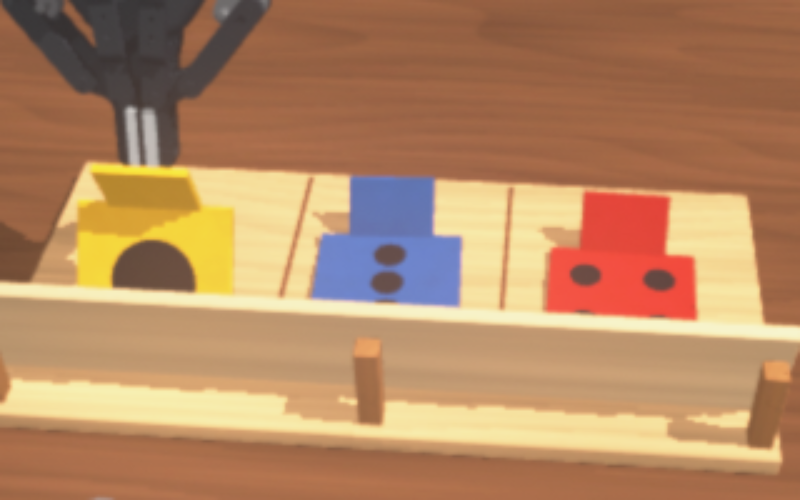

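View pics/top11.png

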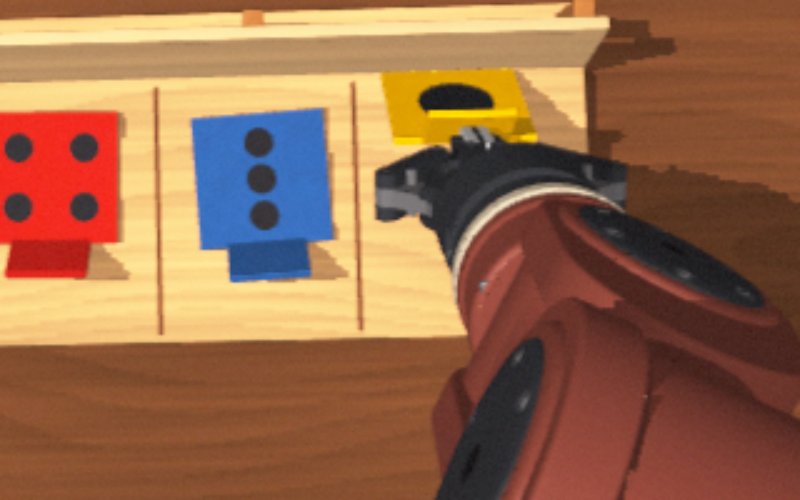

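The tilt is now about 57°. It's moving steadily with a low force.

Emit:
{"op": "step_arm", "data": {"targets": "-0.4 0 4.9 0 0 0; -0.1 0 4.9 0 0 0; 0.2 0 4.9 0 0 0; 0.4 0 4.9 0 0 0; 0.7 0 4.9 0 0 0"}}

```text
time_s: 8.8
position: [658.6, -115.6, 68.7]
tool_rot: [[0.332, -0.004, 0.943], [0.002, 1.0, 0.004], [-0.943, 0.001, 0.332]]
wrist_force: [-0.1, -0.6, 1.3]
opening: 0.002
```

```bash
python3 -c "
from h import *
look(12)"
```

```text
scene tip zmin 76.1 near [ 692.9 -110.5   78. ] 696.7
top tip zmin 103.0 near [ 652.8 -110.8  103. ] 652.8
top yellow [[644.2, -137.8, 85.8], [659.0, -111.9, 110.0], [666.4, -78.1, 117.4]] 352
8.9 [ 658.8 -115.6   68.8] [-0.9 -0.3  1.6] [-0.44 -0.12 -0.4   0.98  0.15 -0.43]
```

View pics/scene12.png

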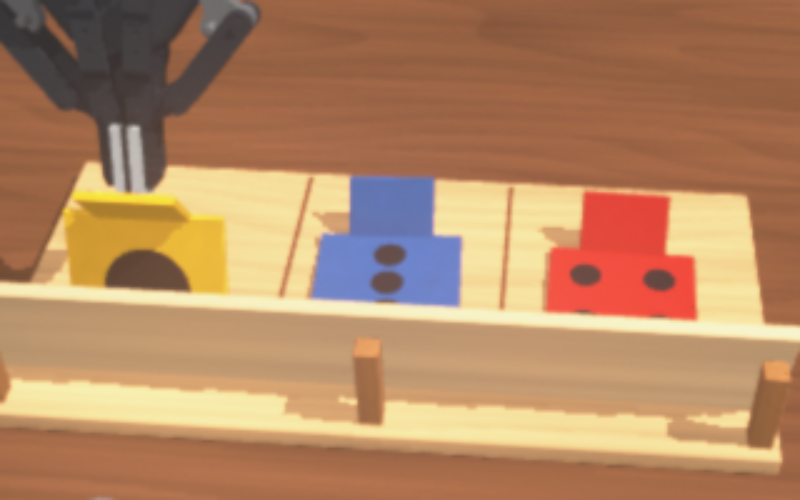

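View pics/top12.png

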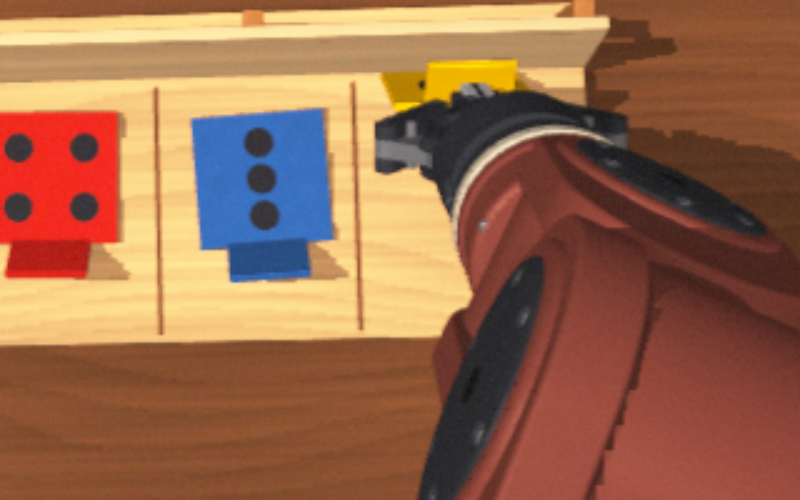

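The tilt is now about 73°. The tip is pressing on the tab from behind and above, and the lower edge is still down.

Emit:
{"op": "step_arm", "data": {"targets": "1 0 4.8 0 0 0; 1.3 0 4.8 0 0 0; 1.5 0 4.8 0 0 0; 1.7 0 4.7 0 0 0"}}

```text
time_s: 9.23
position: [678.4, -115.5, 69.7]
tool_rot: [[0.332, -0.004, 0.943], [0.002, 1.0, 0.003], [-0.943, 0.001, 0.332]]
wrist_force: [-0.6, -0.6, 0.3]
opening: -0.002
```

```bash
python3 -c "
from h import *
look(13)"
```

```text
scene tip zmin 76.5 near [ 692.7 -110.6   77.9] 696.7
top tip zmin 106.6 near [ 672.9 -110.9  106.7] 673.6
top yellow [[668.7, -137.8, 96.8], [681.0, -111.2, 108.1], [689.1, -92.4, 115.2]] 443
9.3333 [ 678.5 -115.5   69.6] [0.5 0.1 0.5] [-0.43 -0.06 -0.35  0.97  0.14 -0.41]
```

View pics/scene13.png

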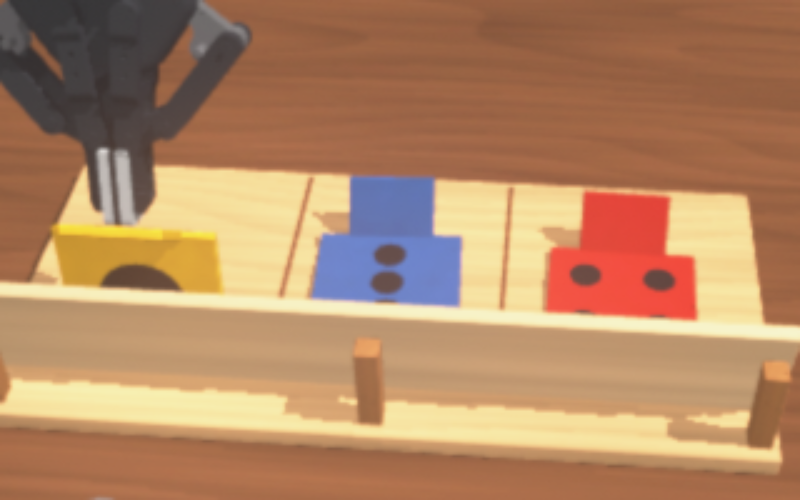

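View pics/top13.png

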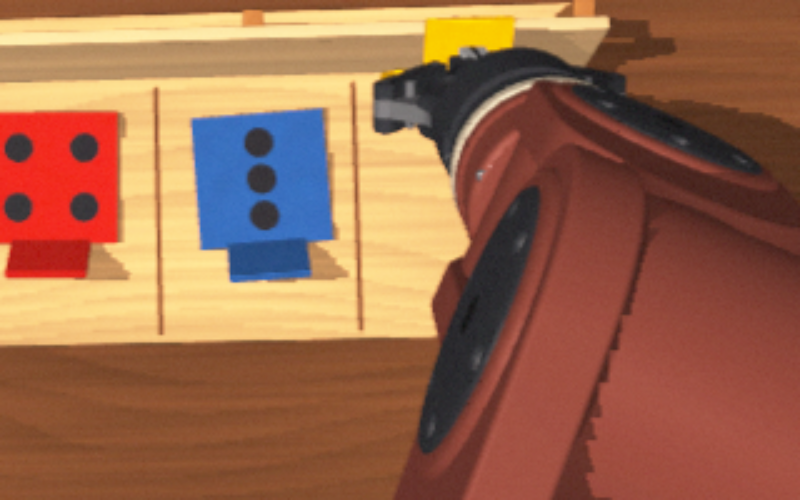

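From the tab slope of about 42°, the tilt is about 83–85°. Just a little more, now slightly downward.

Emit:
{"op": "step_arm", "data": {"targets": "1.9 0 4.6 0 0 0; 2.2 0 4.4 0 0 0; 2.4 0 4.2 0 0 0; 0 0 0 0 0 0"}}

```text
time_s: 9.67
position: [693.2, -115.5, 67.8]
tool_rot: [[0.332, -0.004, 0.943], [0.002, 1.0, 0.004], [-0.943, 0.001, 0.332]]
wrist_force: [-1.1, -0.3, 0.4]
opening: -0.0
```

```bash
python3 -c "
from h import *
look(14)"
```

```text
scene tip zmin 77.9 near [694.4 -96.6  77.9] 695.2
top tip zmin 107.4 near [ 686.  -110.4  111.7] 687.4
top yellow [[685.3, -138.9, 88.3], [703.2, -112.4, 98.2], [717.9, -80.6, 105.5]] 804
9.7667 [ 692.5 -115.4   67.8] [-1.1 -0.1  0.3] [-0.42 -0.01 -0.31  0.97  0.14 -0.4 ]
```

View pics/scene14.png

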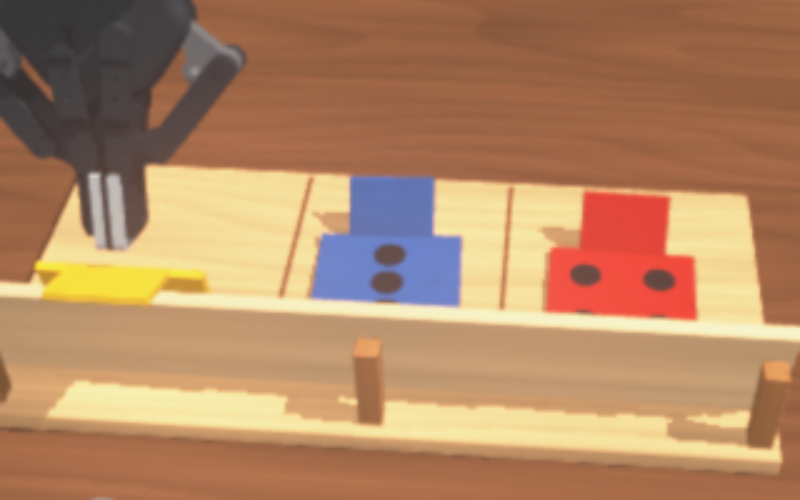

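The plate has tipped past vertical. The tab slope is about 28°, the upper edge lies on the fence, and contact is light. I'll withdraw up and back.

Emit:
{"op": "step_arm", "data": {"targets": "-6 0 -4 0 0 0; -11 0 -7 0 0 0; -20 0 -10 0 0 0; -25 0 -12 0 0 0; -25 0 -12 0 0 0"}}

```text
time_s: 10.18
position: [619.6, -115.4, 135.5]
tool_rot: [[0.331, -0.004, 0.944], [0.003, 1.0, 0.004], [-0.944, 0.001, 0.331]]
wrist_force: [0.2, 0.1, 1.7]
opening: -0.002
```

Emit:
{"op": "step_arm", "data": {"targets": "-30 0 -16 0 0 0; -30 0 -16 0 0 0; -20 0 -16 0 0 0; 0 0 0 0 0 0"}}

```text
time_s: 10.52
position: [548.1, -116.7, 199.4]
tool_rot: [[0.336, -0.003, 0.942], [-0.001, 1.0, 0.004], [-0.942, -0.002, 0.336]]
wrist_force: [0.4, 0.1, 0.6]
opening: -0.0
```

```bash
python3 -c "
from h import *
look(15)
p=eyes.camera('top')
for t in('yellow_plate','red_plate','blue_plate'):
    for r in eyes.cut_out(t,p)[:1]:
        P=pts(p,r['region']);print(t,r['confidence'],r['at'],np.percentile(P,[2,50,98],axis=0).round(1).tolist())
"
```

```text
scene tip zmin 76.9 near [693.8 -96.8  77.3] 694.2
top tip zmin 29.6 near [ 672.  -115.5   33.2] 673.1
top yellow [[685.3, -149.8, 88.0], [700.5, -115.4, 97.0], [717.8, -81.2, 105.2]] 930
10.6167 [ 549.4 -116.6  195.9] [-0.3 -0.4 -0.4] [-0.55 -0.48 -0.47  1.29  0.18 -0.53]
yellow_plate 0.69 [426.0, 194.6] [[668.9, -153.0, 16.7], [684.9, -115.8, 88.2], [717.6, -78.9, 104.0]]
red_plate 0.85 [262.2, 254.9] [[556.0, 85.3, 12.2], [606.5, 123.3, 16.6], [651.4, 161.6, 42.0]]
blue_plate 0.93 [348.6, 255.0] [[553.6, -40.3, 13.1], [603.6, -3.8, 16.7], [647.2, 34.4, 41.9]]
```

View pics/scene15.png

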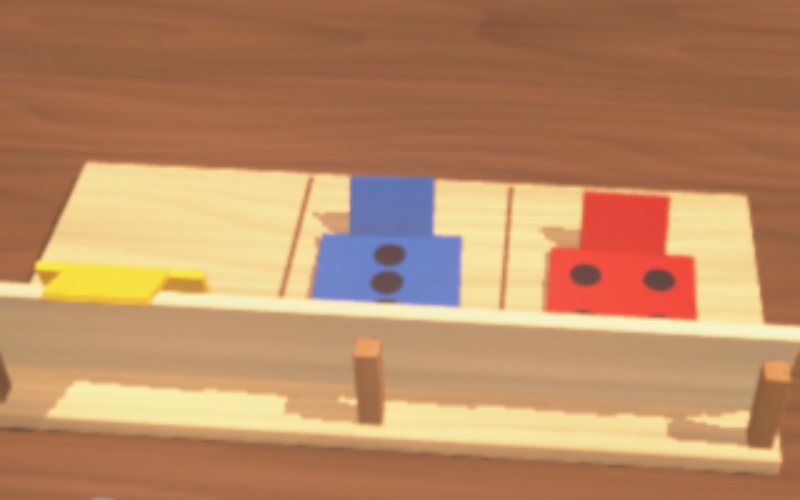

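View pics/top15.png

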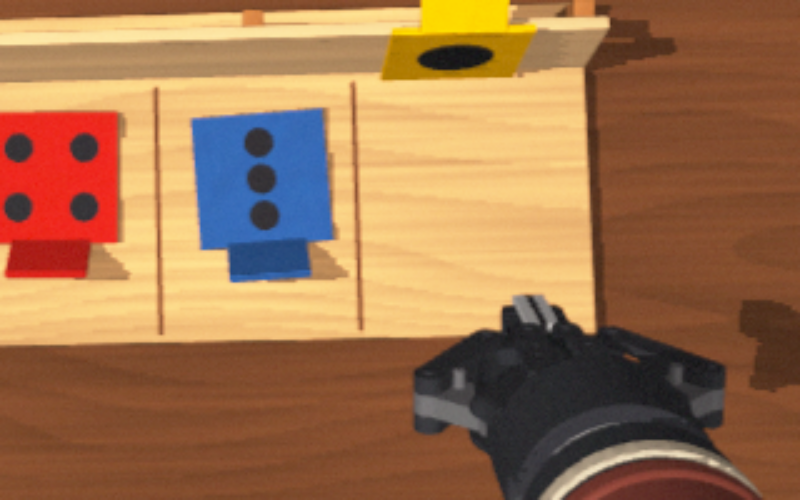

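The plate leans on the fence by itself: lower edge at x≈669 and z≈15, top at x≈685 and z≈88, a lean of about 12°. The red and blue plates are unchanged and the arm is clear, so I'll hand in.

Emit:
{"op": "step_arm", "data": {"targets": "0 0 0 0 0 0; 0 0 0 0 0 0; 0 0 0 0 0 0"}}

```text
time_s: 11.07
position: [549.3, -115.9, 194.0]
tool_rot: [[0.331, -0.004, 0.944], [0.003, 1.0, 0.004], [-0.944, 0.001, 0.331]]
wrist_force: [-0.1, 0.4, -0.8]
opening: -0.0
```

```bash
python3 -c "
from h import *
look(16); print(robot.finish_job())"
```

```text
scene tip zmin 77.6 near [694.3 -96.6  77.9] 695.5
top tip zmin 28.7 near [ 672.  -113.5   33.2] 672.4
top yellow [[685.3, -149.7, 88.7], [700.6, -115.6, 97.0], [717.7, -82.0, 105.3]] 924
11.1667 [ 549.3 -116.   194.3] [-0.8 -0.8  0.4] [-0.55 -0.48 -0.47  1.29  0.18 -0.53]
the job is handed in; nothing more can be done
None
```

The yellow plate now stands upright in the rest, leaning back on the fence at about 12° by itself. I pushed it by its tab up to the fence with the shut fingers, then forward and upward along the arc around its far edge until it tipped past vertical. The job was handed in at about 11.2 s.

- **Last checks:** the yellow plate's readings did not change between two looks about half a second apart, after the arm had withdrawn. The red and blue plates lie within about 1 mm of where they started. The arm was clear and the wrist force was near zero.
- **Pivoting edge:** it showed at the fence foot in the pictures through most of the tipping and again at the end. The gripper hid it from the top camera in the last part of the swing.
- **Forces:** the highest wrist force I read was about 28 N, when the level push reached the fence. During the tipping it stayed at about 4 N or less.

Three things disagreed or came close to a limit:
- **Finger end:** the visible fingertips sat about 30 mm behind the reported TCP along the tool. I steered by the camera and the force instead.
- **Cameras:** the two cameras differed by about 4 mm.
- **Joint 2:** it sat at the end of its range early on, reading -0.841 against a limit of -0.84. I then made the tool steeper, which moved it away.

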